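# Close the pantry canister: seat the sealing disc, then lock the ring over it

### The job

Close the open canister: set the wooden disc that fits its mouth fully down in the mouth, knob up. Then lower the locking ring over it with its bar crosswise to the canister's two ears, and turn the ring clockwise (seen from above) until the bar lines up with the ears and the ring is locked. Leave the wider disc, which belongs to another jar, where it lies, and let go of everything.

Things in the scene. Friction and masses are not known exactly. Their poses are not given: they have to be found in the camera images.
- canister: Open mint-green canister, fixed, upright. Origin: centre of underside; z up; rim at 120 mm, mouth 62 mm wide, body 92 mm in diameter. Two flat ears, 22 mm wide, stick out along +x and -x to 84 mm from the axis (tops 80 mm up). Above each ear the neck has a lug (40 degrees of arc, 95 mm over both); a stop ends the ring's clockwise turn 10 degrees past the ears. Half a turn makes no difference.
- disc_knob (a point): Loose beech disc, the smaller of two: 72 mm wide flange over a tapered plug (57 to 44 mm wide, 10 mm deep), plug down, 0.1 kg. Point: middle of its upright steel knob, 12 mm in diameter, 22 mm tall, 25 mm above the underside; flange top 11 mm below the point, knob top 11 mm above. Seated (flange on the rim) the point is 135 mm above the canister's origin.
- ring_bar (a point): Loose steel ring, 114 mm wide, 0.2 kg, lying bar up. Point: centre of its beech bar, 59 mm above the ring's lower edge; bar 90 mm along x, 16 mm wide, 18 mm tall. Two inner lugs under the bar's ends: it drops over the neck with the bar 45-120 degrees anticlockwise of the ears (seen from above), point then 161 mm above canister origin; set along the ears it stays 10 mm high. Half a turn is alike.
- wide_disc_knob (a point): The larger disc (beech, 96 mm in diameter, 0.16 kg), otherwise alike: too wide for this mouth, to be left alone. The point is the middle of its knob, 25 mm above the bench.

How it is judged:
On the way:
1. the smaller disc is seated in the canister's mouth (horizontal distance between disc_knob and canister below 0.008 m and z of disc_knob in the frame of canister below 0.139 m and angle between disc_knob's own z axis and vertical below 0.12 rad), for 0.2 s.
At the end, for the whole second after the job is handed in: Smaller disc seated in the mouth (8 mm off axis, 4 mm above seat, 7 degrees tilt at most); ring down over it (12 mm off axis, 5 mm high, 7 degrees tilt at most), bar within 17 degrees of the ears; wider disc within 30 mm of its start; all released (all of step 1 and z of disc_knob in the frame of canister above 0.13 m and horizontal distance between ring_bar and canister below 0.012 m and z of ring_bar in the frame of canister below 0.166 m and angle between ring_bar's own z axis and vertical below 0.12 rad and angle between the x axis of ring_bar and the x axis of canister, either way round below 0.3 rad and distance of wide_disc_knob from where it was at the start of the episode below 0.03 m); the robot touches nothing.
It fails at once if the wider disc is moved more than 30 mm (distance of wide_disc_knob from where it was at the start of the episode above 0.03 m).
It also fails if it takes over 59 s, if anything falls off the work surface, if the arm or the gripper's body presses on something with over 40 N, if the wrist force passes 120 N, or if a joint passes its speed limit or range.

### The arm

A 6-joint arm with a two-finger parallel gripper is mounted at the origin on the work surface. World frame = base frame: x ahead of the robot, y to its left, z up, the work surface at z = 0. Lengths are in m, angles in rad, forces in N, time in s.
With the tool pointing down it reaches from about 0.4 to 0.825 m from the base axis. Payload 7 kg.
Tool frame: the origin (TCP) lies at the very end of the fingers, on their centre line; the grasp point (between the pads) lies 19 mm behind it (grip_depth is the distance from the TCP to the grasp point, in m); z points along the fingers, y is the direction in which the jaws open and shut (so a half turn about z gives the same grasp; the last joint's range is limited). The gripper opens to 88 mm and grips with 3 to 60 N. Pads are 19 mm wide; open, the fingers measure 130 mm over their backs; the gripper's body (78 mm by 193 mm) begins 47 mm behind the grasp point.
Start: joints at [1.636, 0.359, 0.012, 0, -1.224, -0.288], TCP at [0.149, 0.658, 0.227] pointing down, gripper open.
Joint ranges: [-3.07, 3.07], [-1.43, 2.12], [-1.02, 1.25], [-3.03, 1.67], [-3.05, -0], [-3.03, 3.03]. Speed limits (rad/s): [2.39, 2.39, 3.01, 3.14, 3.14, 3.14].

### API

Orientations are given as [roll, pitch, yaw] about the fixed x, y, z axes, in that order (R = Rz(yaw) Ry(pitch) Rx(roll)).
In Python, from station import get_state, grab_frame, get_calibration, job_done, grip_depth gives the robot as it stands. The module is installed in compiled form; this text tells all that it offers.
- The arm moves only by the shell command python3 -m crank 'ROWS' [FORCE]. ROWS is JSON, a list of rows, each an object with "turn": the turn, a rotation vector about the tool's x, y, z each as a share of 2 pi rad, from -1 to 1, a list of three; "slide": the shift along the tool's x, y, z each as a share of 0.5 m, from -1 to 1, a list of three; "fingers": the opening, from -1 (shut) to 1 (fully open). A call has 1 to 5 rows; each row is the pose to reach, as a shift and turn from the pose commanded when the call began, along the tool's axes at that moment, turning the shorter way round; what a row does not reach only later rows make up. A row lasts 1/12 s, in which the tool goes at most 41.7 mm and 7.16 degrees, less where a joint would pass 70% of its speed; a pose out of reach is approached as far as the arm can. A call with a number of a shift or a turn outside -1 to 1 is refused whole. A call with a gripper value outside its range is refused whole. The fingers move at their own pace and stop on an object; FORCE is the grip in N (left out, the last holds). Time passes only in rows, so rows that repeat a pose let the fingers close. It gives the time, the measured TCP pose, the force and the opening at its end, in the units of the state.
- get_state(): the state, without advancing time (a new reading comes with each control period).
- grab_frame(name): name is "scene" or "top" or "wrist"; returns the picture (480x640x3 uint8, red, green, blue); there is no depth.
- get_calibration(name): a dict with "K" (3x3 intrinsics, pixels), "pose" (4x4, takes a point from camera to world coordinates). Camera axes: x right, y up, looking along -z (the intrinsics and any distortion apply to the point x, -y, -z); pixel columns grow to the right and rows downward; lengths in m; the calibration is good to about 2 mm. A picture is of the moment at which its call begins: read the wrist's pose just before it. get_calibration takes no time and is no camera call; for the wrist camera it gives the pose at the moment of the call.
- job_done(): hands the job in, once; it reports no verdict.
The state is a dict: "t": time; "q": joint angles; "qd": joint speeds; "joint_efforts": joint torques, N m; "eef_pos": TCP position; "ee_rot": TCP orientation; "force": force on the tool from outside, world axes, zero at the start; "moment": the same for the moment, N m; "width": finger opening in m.
Only numpy, scipy, OpenCV 4.12 (cv2) and the standard library are available. Lean on these libraries where they do the work, as an engineer would, in place of code of your own. Each camera call takes 0.05 s, during which the arm holds its last target.

## Working session

There is one attempt and no reset: what is moved stays moved. The work goes in short steps, Python scripts to look and compute and a shell command to move; the robot and the scene stay as the last step left them, time stands still between calls to the robot, and variables do not carry over. Pictures are saved under pics/ and viewed, and the job is handed in when it is done.

```bash
mkdir -p pics
python3 - <<'E'
from station import *
import cv2
print(get_state(), grip_depth)
for n in("scene","top","wrist"):
    c=get_calibration(n);print(n,c)
    cv2.imwrite(f"pics/{n}0.png",grab_frame(n)[:,:,::-1])
E
```

```text
{'t': 0.0, 'q': array([ 1.63613705e+00,  3.59369631e-01,  1.10595653e-02, -3.25549642e-04,
       -1.22410734e+00, -2.88114686e-01]), 'qd': array([0.00112501, 0.00033867, 0.00115617, 0.00051688, 0.00049392,
       0.00076057]), 'joint_efforts': array([-9.23497246e-04, -5.82717991e+01,  2.93057799e+01,  6.99729323e+00,
        7.03147991e-03, -1.64432313e-04]), 'eef_pos': array([0.1490494 , 0.65783614, 0.22563859]), 'ee_rot': array([ 3.13995143e+00, -1.67238830e-04, -2.22884693e-01]), 'force': array([ 0.73465896,  0.0059804 , -0.3509934 ]), 'moment': array([0.02341953, 0.00026867, 0.02665792]), 'width': 0.08742382608983344} 0.0188
scene {'K': array([[452.62896931,   0.        , 314.14366604],
       [  0.        , 452.62896931, 241.00608022],
       [  0.        ,   0.        ,   1.        ]]), 'pose': array([[-0.82695346, -0.42200107,  0.37156839,  0.88938065],
       [ 0.56213206, -0.63515806,  0.52969971,  0.50712037],
       [ 0.01247081,  0.64690752,  0.76246649,  0.80179833],
       [ 0.        ,  0.        ,  0.        ,  1.        ]])}
top {'K': array([[533.26793877,   0.     
[... 194 characters left out ...]
      [-0.99952608, -0.02934653, -0.00929447,  0.00505912],
       [-0.01445217,  0.18076982,  0.98341924,  1.11537641],
       [ 0.        ,  0.        ,  0.        ,  1.        ]])}
wrist {'K': array([[431.86961156,   0.        , 316.34225542],
       [  0.        , 431.86961156, 236.33147898],
       [  0.        ,   0.        ,   1.        ]]), 'pose': array([[-2.21183497e-01,  9.29456838e-01,  2.95275884e-01,
         2.28694374e-01],
       [-9.75231768e-01, -2.11089197e-01, -6.60632178e-02,
         6.39653508e-01],
       [ 9.26639788e-04, -3.02574516e-01,  9.53125282e-01,
         3.84157160e-01],
       [ 0.00000000e+00,  0.00000000e+00,  0.00000000e+00,
         1.00000000e+00]])}
```

View pics/scene0.png

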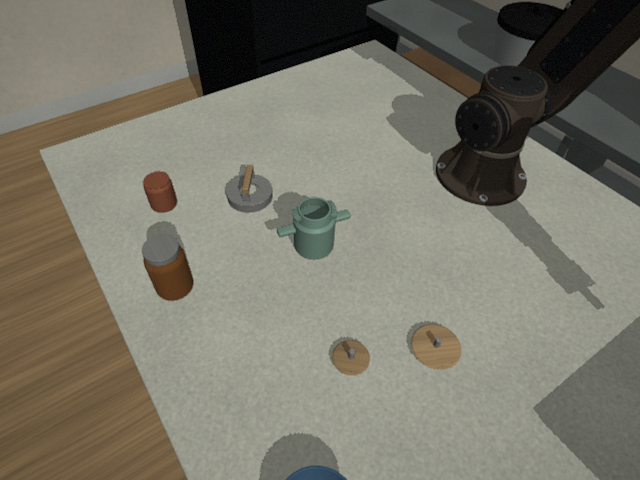

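View pics/top0.png

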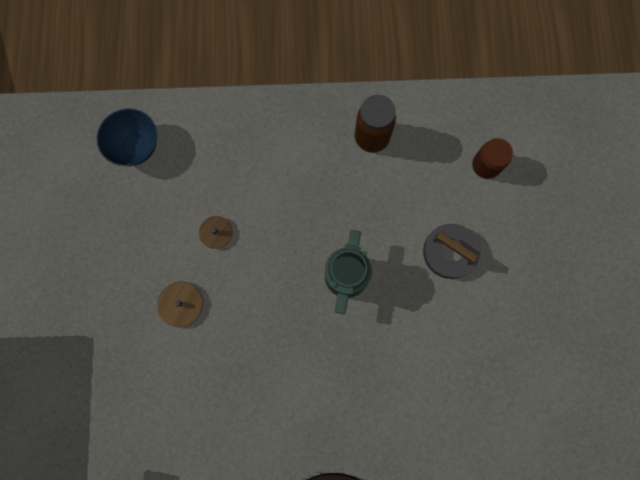

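View pics/wrist0.png

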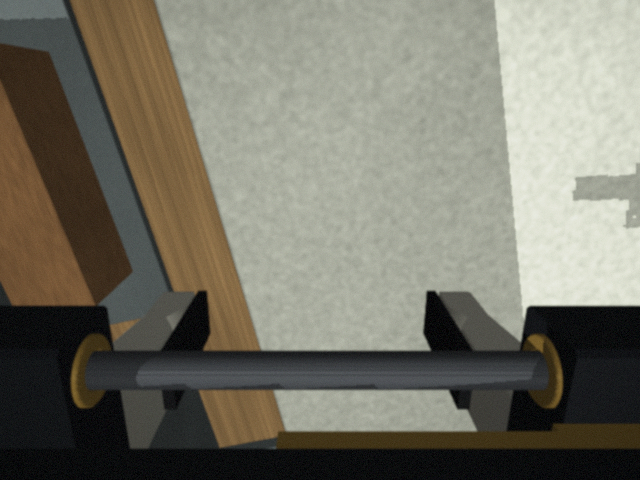

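The top picture shows the small disc at (215,232), the wide disc at (180,303), the canister at (349,268) with its ears near (354,240) and (342,302), and the ring at (452,250) with its bar at (457,247). Next I'll measure all of these.

```bash
cat > h.py <<'E'
import numpy as np, cv2
from station import *
def ray(c,uv):
    K=c["K"];P=c["pose"];d=np.linalg.inv(K)@np.array([uv[0],uv[1],1.]);d=P[:3,:3]@np.array([d[0],-d[1],-d[2]])
    return P[:3,3],d
def plane(c,uv,z):
    o,d=ray(c,uv);return o+d*(z-o[2])/d[2]
def proj(c,p):
    P=c["pose"];q=P[:3,:3].T@(np.asarray(p)-P[:3,3]);q=np.array([q[0],-q[1],-q[2]]);q=c["K"]@q;return q[:2]/q[2]
E
python3 - <<'E'
from h import *
for n in("top","scene"):
    im=cv2.imread(f"pics/{n}0.png");c=get_calibration(n)
    hsv=cv2.cvtColor(im,cv2.COLOR_BGR2HSV)
    for name,lo,hi in(("wood",(8,80,60),(22,255,255)),("green",(65,45,30),(95,255,255))):
        m=cv2.inRange(hsv,lo,hi);m=cv2.morphologyEx(m,cv2.MORPH_CLOSE,np.ones((3,3)))
        cs,_=cv2.findContours(m,cv2.RETR_EXTERNAL,cv2.CHAIN_APPROX_NONE)
        for k in cs:
            a=cv2.contourArea(k)
            if 80<a<6000:
                h=cv2.convexHull(k);e=cv2.fitEllipse(h);r=cv2.minAreaRect(k)
                print(n,name,a,np.round(e[0],1),np.round(e[1],1),"rect",np.round(r[0],1),np.round(r[1],1),np.round(r[2],1),"z14",plane(c,e[0],.014).round(4),"z.068",plane(c,r[0],.068).round(4))
im=cv2.imread("pics/top0.png")
cv2.imwrite("pics/crop1.png",np.hstack([cv2.resize(im[215:325,300:400],None,fx=5,fy=5,interpolation=2)[:550],cv2.resize(im[205:315,405:505],None,fx=5,fy=5,interpolation=2)])[:, :1000][::1])
x=cv2.imread("pics/crop1.png");cv2.imwrite("pics/crop1.png",cv2.resize(x,(800,440)))
E
```

```text
top wood 1547.0 [179.8 303.8] [44.1 46.2] rect [180.  303.5] [44. 45.] 0.0 z14 [0.4558 0.3005 0.014 ] z.068 [0.4516 0.2857 0.068 ]
top wood 284.0 [456.6 246.5] [10.7 50.1] rect [456.6 246.1] [44.9  7.2] 33.7 z14 [ 0.5592 -0.2788  0.014 ] z.068 [ 0.5502 -0.265   0.068 ]
top wood 639.0 [215. 232.] [31.5 32.5] rect [214.5 232. ] [32. 31.] 90.0 z14 [0.6057 0.2286 0.014 ] z.068 [0.5936 0.2187 0.068 ]
top wood 639.5 [496.4 151.7] [27.1 32.5] rect [496.6 152.2] [27.7 30.4] 63.4 z14 [ 0.7648 -0.3801  0.014 ] z.068 [ 0.7438 -0.3615  0.068 ]
top green 2033.5 [347.5 271.5] [43.9 82.8] rect [347.4 271.5] [75.6 46.5] 73.3 z14 [ 0.513  -0.0487  0.014 ] z.068 [ 0.5054 -0.0458  0.068 ]
scene wood 950.0 [350.4 357.4] [33.9 37.2] rect [350.  357.5] [33. 36.] 90.0 z14 [0.6098 0.2343 0.014 ] z.068 [0.6296 0.2527 0.068 ]
scene wood 1648.0 [435.6 346.4] [42.  51.6] rect [435.5 346.5] [43. 49.] 90.0 z14 [0.4605 0.3071 0.014 ] z.068 [0.4902 0.3209 0.068 ]
scene wood 1377.0 [168.4 269.5] [44.8 63.5] rect [169.7 276. ] [48.4 41.1] 71.6 z14 [ 0.8125 -0.1474  0.014 ] z.068 [ 0.822  -0.0862  0.068 ]
scene wood 955.0 [159.6 191.5] [30.3 43.9] rect [159.8 191.8] [41.1 27.5] 71.6 z14 [ 0.7362 -0.3882  0.014 ] z.068 [ 0.7467 -0.326   0.068 ]
scene wood 158.5 [247.2 179.1] [ 8.3 32.6] rect [247.1 178.7] [ 6.8 28.4] 10.8 z14 [ 0.5316 -0.3084  0.014 ] z.068 [ 0.5557 -0.254   0.068 ]
scene wood 1256.0 [440.7  72.4] [32.1 86. ] rect [441.2  70.4] [84.2 19. ] 31.0 z14 [-0.2666 -0.4195  0.014 ] z.068 [-0.1971 -0.3634  0.068 ]
scene green 2350.0 [314.5 227.7] [58.7 74.1] rect [311.5 225.6] [56.6 61.3] 29.7 z14 [ 0.4817 -0.0735  0.014 ] z.068 [ 0.5117 -0.0425  0.068 ]
```

View pics/crop1.png

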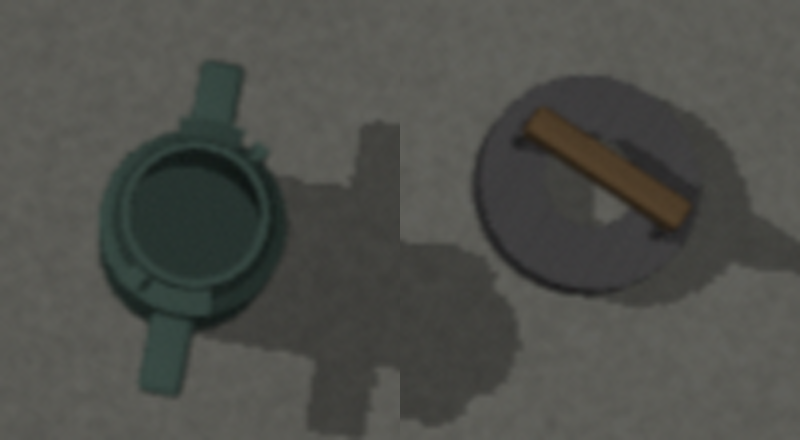

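```bash
cat >> h.py <<'E'
def go(p,yaw=None):
    s=get_state();R=cv2.Rodrigues(np.zeros(3))[0]
    from scipy.spatial.transform import Rotation as Ro
    R=Ro.from_euler('xyz',s["ee_rot"]).as_matrix()
    d=R.T@(np.asarray(p)-s["eef_pos"]);print("t",round(s["t"],2),"at",s["eef_pos"].round(4),s["ee_rot"].round(3),"slide",(d/.5).round(4),"mm",(d*1e3).round(1),"width",round(s["width"],4),"F",s["force"].round(1))
    if yaw is not None:
        dy=(yaw-s["ee_rot"][2]+np.pi)%(2*np.pi)-np.pi
        print("turn z",round(-dy/2/np.pi,4), "deg",round(-np.degrees(dy),1))
E
python3 - <<'E'
from h import *
c=get_calibration("top")
m=plane(c,(348.8,268.8),.12);a=plane(c,(354.75,231.5),.08);b=plane(c,(340.5,313),.08)
print("mouth",m,"ears",a,b,(a+b)/2,np.linalg.norm(a-b),np.degrees(np.arctan2(*(a-b)[[1,0]])))
r=np.radians(33.7);d=np.array([np.cos(r),np.sin(r)])*22
for cc in[(456.6,246.3)]:
    p=plane(c,cc+d,.068);q=plane(c,cc-d,.068);print("bar",(p+q)/2,np.linalg.norm(p-q),np.degrees(np.arctan2(*(p-q)[[1,0]])))
go([.607,.231,.2],-.22)
E
```

```text
mouth [ 0.50329318 -0.04607455  0.12      ] ears [ 0.58343902 -0.06278137  0.08      ] [ 0.42343032 -0.0288283   0.08      ] [ 0.50343467 -0.04580483  0.08      ] 0.16357137737982042 -11.980186796602155
bar [ 0.54988127 -0.26473943  0.068     ] 0.08606591884725014 -126.81220788915375
t 0.15 at [0.1491 0.658  0.2258] [ 3.14  -0.    -0.223] slide [1.0819 0.6304 0.0526] mm [541.  315.2  26.3] width 0.0876 F [-0.2 -0.1  0.4]
turn z -0.0005 deg -0.2
```

```bash
R='{"turn":[0,0,0],"slide":[0.9,0.5244,0.0],"fingers":1}'; python3 -m crank '[{"turn":[0,0,0],"slide":[0.9,0.524,0.0],"fingers":1},{"turn":[0,0,0],"slide":[0.9,0.524,0.0],"fingers":1},{"turn":[0,0,0],"slide":[0.9,0.524,0.0],"fingers":1},{"turn":[0,0,0],"slide":[0.9,0.524,0.0],"fingers":1},{"turn":[0,0,0],"slide":[0.9,0.524,0.0],"fingers":1}]' 40
python3 -m crank '[{"turn":[0,0,0],"slide":[0.68,0.396,0.03],"fingers":1},{"turn":[0,0,0],"slide":[0.68,0.396,0.03],"fingers":1},{"turn":[0,0,0],"slide":[0.68,0.396,0.03],"fingers":1},{"turn":[0,0,0],"slide":[0.68,0.396,0.03],"fingers":1},{"turn":[0,0,0],"slide":[0.68,0.396,0.03],"fingers":1}]'
python3 -c "
from h import *
go([.607,.231,.2],-.22)"
```

```text
t: 0.57
eef_pos: [0.3025, 0.5147, 0.2264]
ee_rot: [3.141, 0.0, -0.222]
force: [-0.3, 0.6, -0.0]
width: 0.0871
t: 0.98
eef_pos: [0.4549, 0.3726, 0.2186]
ee_rot: [-3.141, 0.0, -0.223]
force: [0.3, 0.7, 0.3]
width: 0.0875
t 0.98 at [0.4549 0.3726 0.2186] [-3.141  0.    -0.223] slide [0.3592 0.2092 0.0372] mm [179.6 104.6  18.6] width 0.0875 F [0.3 0.7 0.3]
turn z -0.0004 deg -0.1
```

```bash
python3 -m crank '[{"turn":[0,0,0],"slide":[0.36,0.21,0.037],"fingers":1},{"turn":[0,0,0],"slide":[0.36,0.21,0.037],"fingers":1},{"turn":[0,0,0],"slide":[0.36,0.21,0.037],"fingers":1},{"turn":[0,0,0],"slide":[0.36,0.21,0.037],"fingers":1},{"turn":[0,0,0],"slide":[0.36,0.21,0.037],"fingers":1}]'
python3 -m crank '[{"turn":[0,0,0],"slide":[0.0,0.0,0.0],"fingers":1},{"turn":[0,0,0],"slide":[0,0,0],"fingers":1},{"turn":[0,0,0],"slide":[0,0,0],"fingers":1}]'
python3 - <<'E'
from h import *
import pickle
c=get_calibration("wrist");im=grab_frame("wrist")[:,:,::-1].copy();cv2.imwrite("pics/w1.png",im)
pickle.dump(c,open("w1.pkl","wb"))
hsv=cv2.cvtColor(im,cv2.COLOR_BGR2HSV)
m=cv2.inRange(hsv,(8,80,60),(22,255,255));m=cv2.morphologyEx(m,cv2.MORPH_CLOSE,np.ones((3,3)))
cs,_=cv2.findContours(m,cv2.RETR_EXTERNAL,cv2.CHAIN_APPROX_NONE)
for k in cs:
    if cv2.contourArea(k)>1500:
        e=cv2.fitEllipse(cv2.convexHull(k));print(cv2.contourArea(k),np.round(e,1) if 0 else e,plane(c,e[0],.013))
for p in[(.6057,.2286,.014),(.6098,.2343,.014),(.4558,.3005,.014)]:print(proj(c,p))
go([.607,.231,.2],-.22)
E
```

```text
t: 1.4
eef_pos: [0.6067, 0.2311, 0.1999]
ee_rot: [3.142, 0.0, -0.223]
force: [0.6, 1.2, 0.4]
width: 0.0875
t: 1.65
eef_pos: [0.6055, 0.2323, 0.1996]
ee_rot: [3.141, 0.001, -0.224]
force: [0.8, 0.3, -0.4]
width: 0.0874
1561.0 ((275.6597900390625, 341.3739318847656), (28.74293327331543, 91.39175415039062), 89.99312591552734) [0.48867939 0.2964907  0.013     ]
5563.0 ((317.044677734375, 199.60116577148438), (83.92414855957031, 86.16631317138672), 87.64015197753906) [0.60868535 0.23061624 0.013     ]
[320.26838307 202.82764171]
[312.32945062 199.55254978]
[280.23464758 373.10159284]
t 1.7 at [0.6052 0.233  0.2   ] [ 3.141  0.    -0.223] slide [0.0044 0.0031 0.    ] mm [2.2 1.5 0. ] width 0.0879 F [0.2 0.2 0.4]
turn z -0.0004 deg -0.2
```

View pics/w1.png

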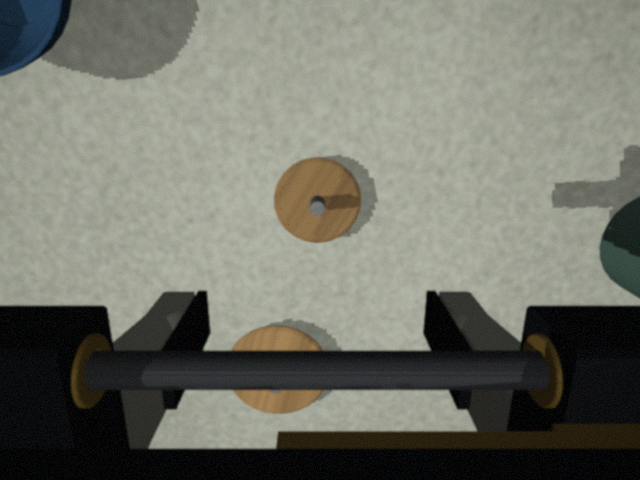

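```bash
python3 -m crank '[{"turn":[0,0,0],"slide":[0.004,0.001,0.3],"fingers":1},{"turn":[0,0,0],"slide":[0.004,0.001,0.3],"fingers":0.2},{"turn":[0,0,0],"slide":[0.004,0.001,0.3],"fingers":0.2},{"turn":[0,0,0],"slide":[0.004,0.001,0.3],"fingers":0.2},{"turn":[0,0,0],"slide":[0.004,0.001,0.3],"fingers":0.2}]' 40
python3 - <<'E'
from h import *
c=get_calibration("wrist");im=grab_frame("wrist")[:,:,::-1].copy();cv2.imwrite("pics/w2.png",im)
print(plane(c,(317,203),.036));go([.608,.231,.0175])
E
```

```text
t: 2.12
eef_pos: [0.6031, 0.2311, 0.0445]
ee_rot: [3.135, 0.007, -0.222]
force: [-1.0, 0.4, -1.0]
width: 0.0664
[0.64442342 0.2210666  0.036     ]
t 2.17 at [0.6051 0.2319 0.0479] [ 3.137  0.004 -0.221] slide [0.0062 0.0003 0.0609] mm [ 3.1  0.2 30.4] width 0.0626 F [ 0.7 -0.7  1.2]
```

View pics/w2.png

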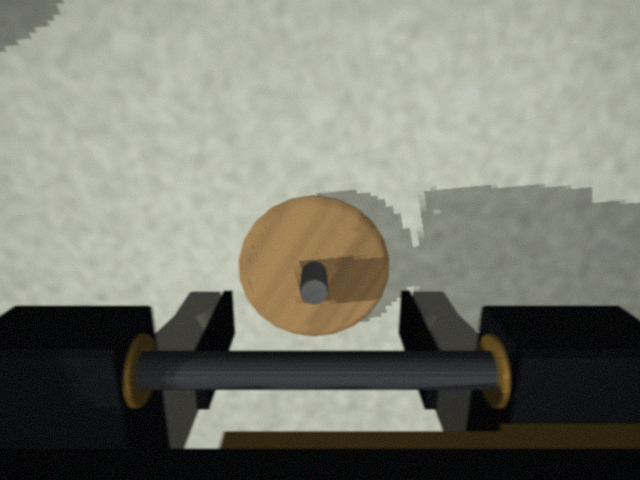

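The knob top is at (314,290) and centred between the fingers. I'll let the arm settle and measure again.

```bash
python3 -m crank '[{"turn":[0,0,0],"slide":[0.0,0.0,0.0],"fingers":0.2},{"turn":[0,0,0],"slide":[0.0,0.0,0.0],"fingers":0.2},{"turn":[0,0,0],"slide":[0.0,0.0,0.0],"fingers":0.2}]'
python3 - <<'E'
from h import *
c=get_calibration("wrist");im=grab_frame("wrist")[:,:,::-1].copy();cv2.imwrite("pics/w3.png",im)
hsv=cv2.cvtColor(im,cv2.COLOR_BGR2HSV)
m=cv2.inRange(hsv,(8,80,60),(22,255,255));m[:,:200]=0;m[340:]=0
cs,_=cv2.findContours(m,cv2.RETR_EXTERNAL,cv2.CHAIN_APPROX_NONE)
k=max(cs,key=cv2.contourArea);e=cv2.fitEllipse(cv2.convexHull(k));print(e,plane(c,e[0],.013))
print(plane(c,(314,290),.036))
for i in range(4):go([.608,.231,.0175])
E
```

```text
t: 2.42
eef_pos: [0.6087, 0.2332, 0.053]
ee_rot: [-3.138, -0.003, -0.222]
force: [-0.6, 0.4, 0.4]
width: 0.0526
((321.4280700683594, 269.40399169921875), (132.32044982910156, 141.94541931152344), 88.53572082519531) [0.60970572 0.23020522 0.013     ]
[0.60987408 0.23372108 0.036     ]
t 2.47 at [0.6085 0.2329 0.0527] [-3.139e+00 -3.000e-03 -2.220e-01] slide [-0.0003  0.0041  0.0703] mm [-0.2  2.  35.2] width 0.0524 F [-0.   0.8 -0.7]
t 2.47 at [0.6085 0.2329 0.0527] [-3.139e+00 -3.000e-03 -2.220e-01] slide [-0.0003  0.0041  0.0703] mm [-0.2  2.  35.2] width 0.0524 F [-0.   0.8 -0.7]
t 2.47 at [0.6085 0.2329 0.0527] [-3.139e+00 -3.000e-03 -2.220e-01] slide [-0.0003  0.0041  0.0703] mm [-0.2  2.  35.2] width 0.0524 F [-0.   0.8 -0.7]
t 2.47 at [0.6085 0.2329 0.0527] [-3.139e+00 -3.000e-03 -2.220e-01] slide [-0.0003  0.0041  0.0703] mm [-0.2  2.  35.2] width 0.0524 F [-0.   0.8 -0.7]
```

View pics/w3.png

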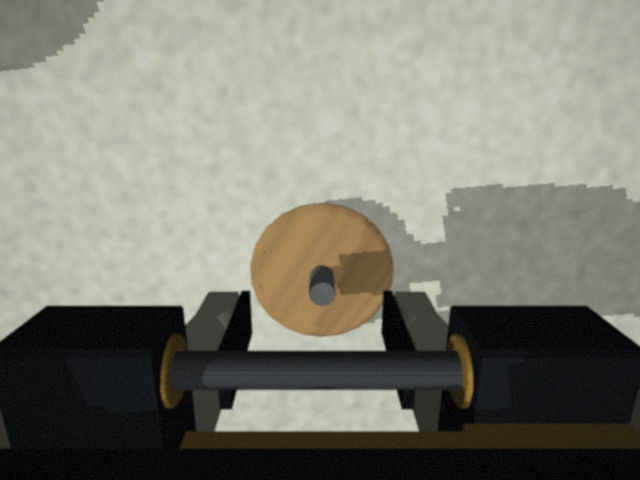

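```bash
python3 -m crank '[{"turn":[0,0,0],"slide":[0.001,0.003,0.035],"fingers":0.2},{"turn":[0,0,0],"slide":[0.001,0.003,0.068],"fingers":0.2},{"turn":[0,0,0],"slide":[0.001,0.003,0.068],"fingers":0.2},{"turn":[0,0,0],"slide":[0.001,0.003,0.068],"fingers":0.2},{"turn":[0,0,0],"slide":[0.001,0.003,0.068],"fingers":0.2}]'
python3 -m crank '[{"turn":[0,0,0],"slide":[0,0,0],"fingers":0.2},{"turn":[0,0,0],"slide":[0,0,0],"fingers":0.2},{"turn":[0,0,0],"slide":[0,0,0],"fingers":0.2}]'
python3 -c "
from h import *
go([.609,.231,.0175])"
```

```text
t: 2.88
eef_pos: [0.6083, 0.2306, 0.0176]
ee_rot: [-3.141, -0.001, -0.223]
force: [-0.5, 0.0, 0.2]
width: 0.0523
t: 3.13
eef_pos: [0.6079, 0.2305, 0.017]
ee_rot: [-3.141, -0.001, -0.223]
force: [-0.3, 0.1, -0.1]
width: 0.0523
t 3.13 at [0.6079 0.2305 0.017 ] [-3.141e+00 -1.000e-03 -2.230e-01] slide [ 0.0019 -0.0014 -0.001 ] mm [ 0.9 -0.7 -0.5] width 0.0523 F [-0.3  0.1 -0.1]
```

```bash
python3 -m crank '[{"turn":[0,0,0],"slide":[0.001,0,0],"fingers":-1},{"turn":[0,0,0],"slide":[0.001,0,0],"fingers":-1},{"turn":[0,0,0],"slide":[0.001,0,0],"fingers":-1},{"turn":[0,0,0],"slide":[0.001,0,0],"fingers":-1},{"turn":[0,0,0],"slide":[0.001,0,0],"fingers":-1}]' 40
python3 -m crank '[{"turn":[0,0,0],"slide":[0,0,0],"fingers":-1},{"turn":[0,0,0],"slide":[0,0,0],"fingers":-1},{"turn":[0,0,0],"slide":[0,0,0],"fingers":-1}]'
```

```text
t: 3.55
eef_pos: [0.6081, 0.2301, 0.0162]
ee_rot: [3.141, 0.0, -0.223]
force: [-0.3, -0.5, -0.1]
width: 0.025
t: 3.8
eef_pos: [0.6081, 0.2302, 0.0161]
ee_rot: [3.142, 0.0, -0.223]
force: [-0.5, -0.2, -0.8]
width: 0.0106
```

```bash
python3 -m crank '[{"turn":[0,0,0],"slide":[0,0,0],"fingers":-1},{"turn":[0,0,0],"slide":[0,0,0],"fingers":-1},{"turn":[0,0,0],"slide":[0,0,-0.1],"fingers":-1},{"turn":[0,0,0],"slide":[0,0,-0.2],"fingers":-1},{"turn":[0,0,0],"slide":[0,0,-0.4],"fingers":-1}]'
python3 -m crank '[{"turn":[0,0,0],"slide":[0,0,-0.23],"fingers":-1},{"turn":[0,0,0],"slide":[0,0,-0.23],"fingers":-1},{"turn":[0,0,0],"slide":[0,0,-0.23],"fingers":-1},{"turn":[0,0,0],"slide":[0,0,-0.23],"fingers":-1},{"turn":[0,0,0],"slide":[0,0,-0.23],"fingers":-1}]'
python3 - <<'E'
from h import *
im=grab_frame("wrist")[:,:,::-1].copy();cv2.imwrite("pics/w4.png",im)
go([.5034,-.046,.21],-.22)
E
```

```text
t: 4.22
eef_pos: [0.6073, 0.2296, 0.1417]
ee_rot: [3.139, 0.002, -0.223]
force: [0.7, 0.6, -1.7]
width: 0.0107
t: 4.63
eef_pos: [0.6087, 0.2307, 0.2586]
ee_rot: [-3.138, -0.003, -0.223]
force: [0.2, 0.1, -2.7]
width: 0.0107
t 4.68 at [0.6077 0.2302 0.2563] [-3.141  0.    -0.223] slide [-0.0812  0.5849  0.092 ] mm [-40.6 292.5  46. ] width 0.0108 F [-0.4  0.2 -0.8]
turn z -0.0005 deg -0.2
```

View pics/w4.png

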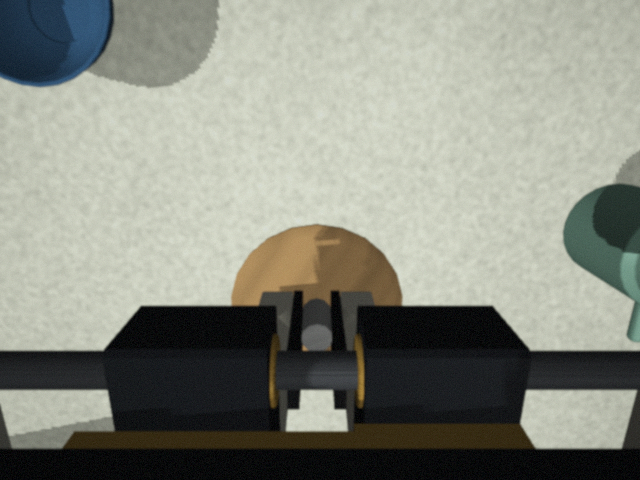

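```bash
python3 -m crank '[{"turn":[0,0,0],"slide":[-0.1,0.36,0],"fingers":-1},{"turn":[0,0,0],"slide":[-0.1,0.36,0],"fingers":-1},{"turn":[0,0,0],"slide":[-0.1,0.36,0],"fingers":-1},{"turn":[0,0,0],"slide":[-0.1,0.36,0],"fingers":-1},{"turn":[0,0,0],"slide":[-0.1,0.36,0],"fingers":-1}]'
python3 -m crank '[{"turn":[0,0,0],"slide":[0,0,0],"fingers":-1},{"turn":[0,0,0],"slide":[0,0,0],"fingers":-1},{"turn":[0,0,0],"slide":[0,0,0],"fingers":-1},{"turn":[0,0,0],"slide":[0,0,0],"fingers":-1},{"turn":[0,0,0],"slide":[0,0,0],"fingers":-1}]'
python3 - <<'E'
from h import *
import pickle
c=get_calibration("wrist");s=get_state();im=grab_frame("wrist")[:,:,::-1].copy();cv2.imwrite("pics/w5.png",im)
pickle.dump((c,s),open("w5.pkl","wb"))
hsv=cv2.cvtColor(im,cv2.COLOR_BGR2HSV)
print(s["eef_pos"],s["ee_rot"],proj(c,s["eef_pos"]))
go([.5034,-.046,.21],-.22)
E
```

```text
t: 5.1
eef_pos: [0.516, 0.0623, 0.2543]
ee_rot: [3.139, 0.004, -0.224]
force: [-0.8, -0.2, -1.1]
width: 0.0106
t: 5.52
eef_pos: [0.5198, 0.0664, 0.2554]
ee_rot: [3.141, 0.001, -0.222]
force: [0.5, 0.7, -1.3]
width: 0.0109
[0.51981377 0.06640189 0.25540201] [ 3.14074479e+00  1.11767850e-03 -2.22011493e-01] [315.59306904 309.86704657]
t 5.57 at [0.5198 0.0664 0.2555] [ 3.141e+00  1.000e-03 -2.220e-01] slide [0.0175 0.2264 0.0912] mm [  8.8 113.2  45.6] width 0.0107 F [-0.3 -0.3 -1.1]
turn z -0.0003 deg -0.1
```

View pics/w5.png

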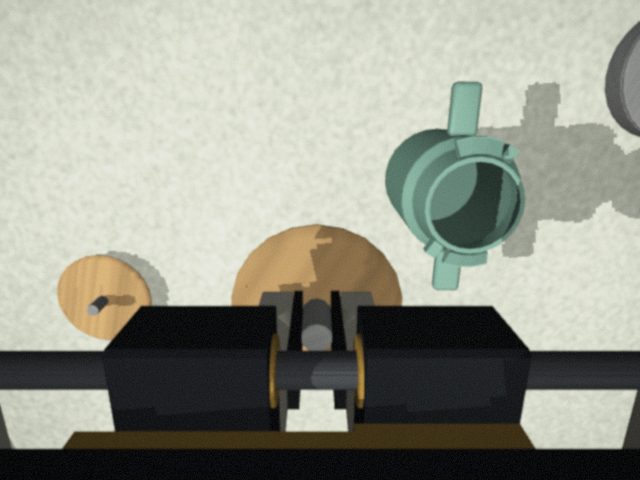

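The canister rim is centred near (475,203), the held disc's visible arc runs across (232..402, 225..300), and the wide disc hasn't moved. I'll fit circles on the correct planes.

Run:
```python
from h import *
import pickle
from scipy.optimize import least_squares
c,s=pickle.load(open("w5.pkl","rb"));im=cv2.imread("pics/w5.png")
hsv=cv2.cvtColor(im,cv2.COLOR_BGR2HSV)
def circ(P):
    r=least_squares(lambda q:np.hypot(P[:,0]-q[0],P[:,1]-q[1])-q[2],[*P.mean(0),.03],loss='soft_l1',f_scale=.001);return r.x,np.abs(r.fun).mean()
m=cv2.inRange(hsv,(8,60,60),(22,255,255));m[:,:200]=0;m[292:]=0
cs,_=cv2.findContours(m,cv2.RETR_EXTERNAL,cv2.CHAIN_APPROX_NONE)
k=cv2.convexHull(max(cs,key=cv2.contourArea))[:,0];k=k[k[:,1]<285]
zt=s["eef_pos"][2]
P=np.array([plane(c,p,zt-.0025)[:2] for p in k]);q,e=circ(P)
print("disc",q,e,"tcp",s["eef_pos"],"off",q[:2]-s["eef_pos"][:2])
# dark vs light interior: rim = light ring. rays: outermost->inner edges along radial gray profile
g=cv2.GaussianBlur(im,(3,3),0)[:,:,1].astype(float)
cv2.imwrite("pics/crop2.png",cv2.resize(im[70:300,380:540],None,fx=2.6,fy=2.6,interpolation=2))
# rim colour lightness print along rows
for a in range(0,360,30):
    print(a,[int(g[int(round(203+r*np.sin(np.radians(a)))),int(round(475+r*np.cos(np.radians(a))))]) for r in range(34,60,1)])
```

```text
disc [0.52008412 0.06611778 0.03500076] 7.344766761944481e-05 tcp [0.51981377 0.06640189 0.25540201] off [ 0.00027035 -0.00028411]
0 [116, 113, 109, 108, 107, 101, 88, 70, 57, 57, 71, 96, 117, 126, 130, 138, 152, 160, 161, 161, 161, 161, 161, 161, 161, 162]
30 [100, 100, 101, 100, 93, 79, 59, 61, 61, 75, 110, 129, 134, 139, 153, 159, 161, 160, 159, 159, 158, 158, 158, 161, 162, 163]
60 [80, 83, 86, 87, 86, 86, 88, 103, 103, 127, 169, 184, 186, 192, 209, 210, 215, 218, 205, 183, 182, 184, 167, 163, 166, 169]
90 [67, 66, 64, 62, 60, 58, 57, 58, 60, 68, 92, 131, 165, 181, 178, 160, 139, 134, 145, 157, 161, 161, 160, 159, 160, 160]
120 [66, 65, 66, 66, 67, 68, 67, 69, 69, 68, 67, 69, 78, 104, 154, 166, 180, 181, 162, 138, 127, 123, 124, 126, 126, 127]
150 [67, 67, 67, 68, 68, 66, 66, 68, 68, 67, 68, 70, 80, 105, 153, 164, 180, 184, 173, 145, 130, 123, 122, 119, 120, 128]
180 [133, 134, 135, 135, 135, 135, 136, 136, 136, 138, 146, 160, 174, 184, 185, 176, 160, 147, 140, 138, 140, 140, 139, 138, 137, 137]
210 [134, 135, 135, 134, 133, 134, 140, 159, 159, 172, 186, 181, 167, 151, 137, 135, 134, 135, 135, 133, 133, 134, 134, 134, 134, 135]
240 [134, 133, 132, 133, 134, 140, 162, 180, 180, 185, 177, 147, 129, 118, 116, 116, 116, 114, 113, 111, 112, 112, 113, 115, 119, 129]
270 [122, 119, 116, 114, 111, 110, 118, 138, 164, 180, 181, 171, 148, 119, 106, 120, 145, 162, 168, 170, 171, 169, 169, 169, 167, 167]
300 [53, 51, 50, 51, 52, 52, 52, 56, 56, 76, 129, 173, 181, 178, 154, 141, 116, 103, 115, 128, 129, 125, 125, 124, 112, 99]
330 [117, 117, 117, 116, 115, 112, 109, 104, 104, 101, 104, 134, 160, 181, 180, 174, 163, 141, 139, 152, 160, 163, 163, 165, 163, 164]
```

View pics/crop2.png

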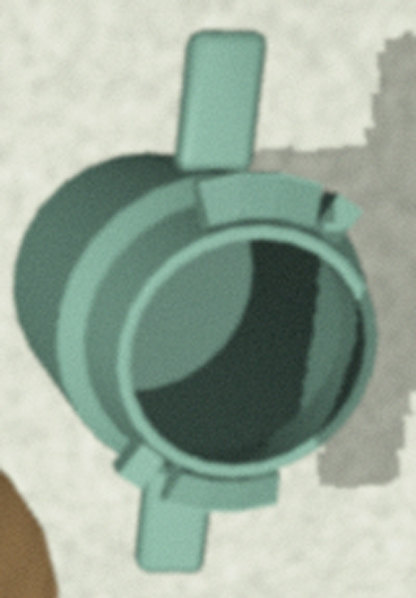

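Run:
```python
from h import *
import pickle
from scipy.optimize import least_squares
c,s=pickle.load(open("w5.pkl","rb"))
A={90:44.8,120:47.3,150:47.3,180:45,210:40.8,240:39.8,270:41.5,300:43.7,330:45.2}
P=np.array([plane(c,(475+r*np.cos(np.radians(a)),203+r*np.sin(np.radians(a))),.12)[:2] for a,r in A.items()])
r=least_squares(lambda q:np.hypot(P[:,0]-q[0],P[:,1]-q[1])-q[2],[.5,-.04,.03]);print(r.x,r.fun.round(4))
e=[(380+x/2.6,70+y/2.6) for x,y in((226,33),(169,571))]
a,b=[plane(c,p,.08) for p in e];print(a,b,(a+b)/2,np.linalg.norm(a-b),np.degrees(np.arctan2(*(a-b)[[1,0]])))
```

```text
[ 0.50547607 -0.04399362  0.03099949] [-0.     -0.     -0.0001  0.0004 -0.0003 -0.0001  0.0002 -0.     -0.    ]
[ 0.58625672 -0.06143366  0.08      ] [ 0.42582646 -0.02410144  0.08      ] [ 0.50604159 -0.04276755  0.08      ] 0.16471661584169214 -13.099637660086424
```

```bash
python3 -c "
from h import *
go([.5052,-.0437,.2],-.222)"
```

```text
t 5.57 at [0.5198 0.0664 0.2555] [ 3.141e+00  1.000e-03 -2.220e-01] slide [0.02   0.2211 0.1112] mm [ 10.  110.5  55.6] width 0.0107 F [-0.3 -0.3 -1.1]
turn z -0.0 deg -0.0
```

```bash
python3 -m crank '[{"turn":[0,0,0],"slide":[0.02,0.221,0.05],"fingers":-1},{"turn":[0,0,0],"slide":[0.02,0.221,0.05],"fingers":-1},{"turn":[0,0,0],"slide":[0.02,0.221,0.11],"fingers":-1},{"turn":[0,0,0],"slide":[0.02,0.221,0.11],"fingers":-1},{"turn":[0,0,0],"slide":[0.02,0.221,0.11],"fingers":-1}]'
python3 -m crank '[{"turn":[0,0,0],"slide":[0,0,0],"fingers":-1},{"turn":[0,0,0],"slide":[0,0,0],"fingers":-1},{"turn":[0,0,0],"slide":[0,0,0],"fingers":-1},{"turn":[0,0,0],"slide":[0,0,0],"fingers":-1},{"turn":[0,0,0],"slide":[0,0,0],"fingers":-1}]'
python3 -c "
from h import *
go([.5052,-.0437,.125],-.222)"
```

```text
t: 5.98
eef_pos: [0.5034, -0.0456, 0.1989]
ee_rot: [3.14, 0.004, -0.225]
force: [-0.5, -0.0, -1.6]
width: 0.011
t: 6.4
eef_pos: [0.5054, -0.0436, 0.2018]
ee_rot: [-3.141, -0.001, -0.222]
force: [-0.1, 0.4, -1.9]
width: 0.0107
t 6.4 at [ 0.5054 -0.0436  0.2018] [-3.141e+00 -1.000e-03 -2.220e-01] slide [-0.0004  0.0004  0.1536] mm [-0.2  0.2 76.8] width 0.0107 F [-0.1  0.4 -1.9]
turn z 0.0001 deg 0.0
```

```bash
python3 -m crank '[{"turn":[0,0,0],"slide":[0,0,0.05],"fingers":-1},{"turn":[0,0,0],"slide":[0,0,0.09],"fingers":-1},{"turn":[0,0,0],"slide":[0,0,0.11],"fingers":-1},{"turn":[0,0,0],"slide":[0,0,0.125],"fingers":-1},{"turn":[0,0,0],"slide":[0,0,0.135],"fingers":-1}]'
python3 -m crank '[{"turn":[0,0,0],"slide":[0,0,0.005],"fingers":-1},{"turn":[0,0,0],"slide":[0,0,0.01],"fingers":-1},{"turn":[0,0,0],"slide":[0,0,0.015],"fingers":-1},{"turn":[0,0,0],"slide":[0,0,0.018],"fingers":-1},{"turn":[0,0,0],"slide":[0,0,0.018],"fingers":-1}]'
python3 -c "
from h import *
go([.5052,-.0437,.125],-.222)"
```

```text
t: 6.82
eef_pos: [0.505, -0.0442, 0.1333]
ee_rot: [3.141, 0.0, -0.222]
force: [-0.3, -0.0, -1.1]
width: 0.0105
t: 7.23
eef_pos: [0.5055, -0.0442, 0.126]
ee_rot: [-3.141, -0.001, -0.222]
force: [-1.9, 1.5, 5.0]
width: 0.0111
t 7.23 at [ 0.5055 -0.0442  0.126 ] [-3.141e+00 -1.000e-03 -2.220e-01] slide [-0.0008 -0.0009  0.0019] mm [-0.4 -0.5  1. ] width 0.0111 F [-1.9  1.5  5. ]
turn z -0.0001 deg -0.0
```

```bash
python3 -m crank '[{"turn":[0,0,0],"slide":[0,0,0.004],"fingers":-1},{"turn":[0,0,0],"slide":[0,0,0],"fingers":-0.3},{"turn":[0,0,0],"slide":[0,0,0],"fingers":-0.3},{"turn":[0,0,0],"slide":[0,0,0],"fingers":-0.3},{"turn":[0,0,0],"slide":[0,0,0],"fingers":-0.3}]'
python3 -m crank '[{"turn":[0,0,0],"slide":[0,0,-0.06],"fingers":-0.3},{"turn":[0,0,0],"slide":[0,0,-0.2],"fingers":0},{"turn":[0,0,0],"slide":[0,0,-0.25],"fingers":0},{"turn":[0,0,0],"slide":[0,0,-0.25],"fingers":0},{"turn":[0,0,0],"slide":[0,0,-0.25],"fingers":0}]'
python3 - <<'E'
from h import *
for n in("scene","wrist"):
    im=grab_frame(n)[:,:,::-1].copy();cv2.imwrite(f"pics/{n}6.png",im)
im=cv2.imread("pics/scene6.png");cv2.imwrite("pics/scene6c.png",cv2.resize(im[130:300,200:400],None,fx=3,fy=3,interpolation=2))
go([.5525,-.2625,.25],-.927-np.pi/2*0)
E
```

```text
t: 7.65
eef_pos: [0.505, -0.0443, 0.1248]
ee_rot: [-3.141, -0.0, -0.223]
force: [-0.4, 0.4, -0.2]
width: 0.0289
t: 8.07
eef_pos: [0.5072, -0.0442, 0.2541]
ee_rot: [-3.139, -0.007, -0.222]
force: [-0.3, 0.1, 0.4]
width: 0.0433
t 8.17 at [ 0.505  -0.0442  0.25  ] [-3.141e+00 -1.000e-03 -2.230e-01] slide [ 1.893e-01  4.047e-01 -2.000e-04] mm [ 9.460e+01  2.023e+02 -1.000e-01] width 0.0435 F [ 0.2  0.2 -1. ]
turn z 0.112 deg 40.3
```

View pics/scene6c.png

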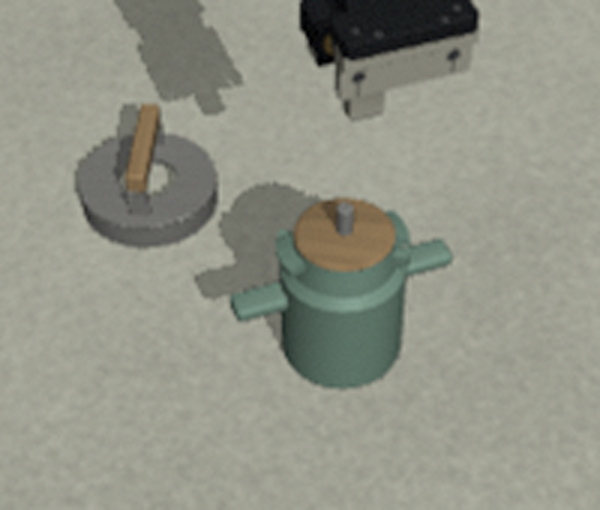

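View pics/wrist6.png

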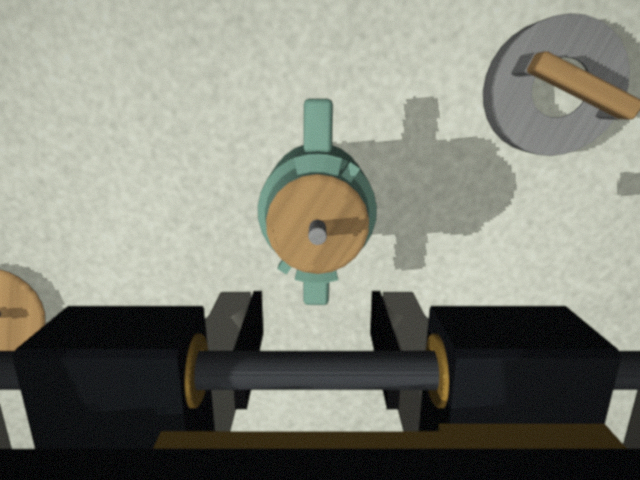

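The disc is seated: flange on the rim, knob up at (317,232), and the ears line up with the tool's x axis, at yaw -0.222. Next is the ring.

```bash
python3 -m crank '[{"turn":[0,0,0.317],"slide":[0.189,0.405,0],"fingers":0},{"turn":[0,0,0.317],"slide":[0.189,0.405,0],"fingers":0},{"turn":[0,0,0.317],"slide":[0.189,0.405,0],"fingers":0},{"turn":[0,0,0.317],"slide":[0.189,0.405,0],"fingers":0},{"turn":[0,0,0.317],"slide":[0.189,0.405,0],"fingers":0}]'
python3 -c "
from h import *
print(get_state()['q'])
go([.5525,-.2625,.25],np.radians(-126.8))"
```

```text
t: 8.58
eef_pos: [0.5486, -0.2496, 0.2479]
ee_rot: [3.14, 0.002, -0.853]
force: [1.6, 1.0, 1.1]
width: 0.0438
[-1.03375572e-01  2.29489022e-01 -1.19785560e-01 -3.03250878e-04
 -1.22419747e+00  8.20806615e-01]
t 8.58 at [ 0.5486 -0.2496  0.2479] [ 3.14e+00  2.00e-03 -8.53e-01] slide [ 0.0245  0.011  -0.0043] mm [12.3  5.5 -2.1] width 0.0438 F [1.6 1.  1.1]
turn z 0.2164 deg 77.9
```

```bash
python3 -m crank '[{"turn":[0,0,0.2164],"slide":[0.02,0.01,0],"fingers":0.3},{"turn":[0,0,0.2164],"slide":[0.02,0.01,0],"fingers":0.3},{"turn":[0,0,0.2164],"slide":[0.02,0.01,0],"fingers":0.3},{"turn":[0,0,0.2164],"slide":[0.02,0.01,0],"fingers":0.3},{"turn":[0,0,0.2164],"slide":[0.02,0.01,0],"fingers":0.3}]'
python3 -m crank '[{"turn":[0,0,0.118],"slide":[0,0,0],"fingers":0.3},{"turn":[0,0,0.118],"slide":[0,0,0],"fingers":0.3},{"turn":[0,0,0.118],"slide":[0,0,0],"fingers":0.3},{"turn":[0,0,0.118],"slide":[0,0,0],"fingers":0.3},{"turn":[0,0,0.118],"slide":[0,0,0],"fingers":0.3}]'
python3 -m crank '[{"turn":[0,0,0.018],"slide":[0,0,0],"fingers":0.3},{"turn":[0,0,0.018],"slide":[0,0,0],"fingers":0.3},{"turn":[0,0,0.018],"slide":[0,0,0],"fingers":0.3},{"turn":[0,0,0.018],"slide":[0,0,0],"fingers":0.3},{"turn":[0,0,0.018],"slide":[0,0,0],"fingers":0.3}]'
cat > bar.py <<'E'
from h import *
import sys
c=get_calibration("wrist");s=get_state();im=grab_frame("wrist")[:,:,::-1].copy();cv2.imwrite(sys.argv[1],im)
hsv=cv2.cvtColor(im,cv2.COLOR_BGR2HSV)
m=cv2.inRange(hsv,(8,80,60),(22,255,255));m[300:]=0
cs,_=cv2.findContours(m,cv2.RETR_EXTERNAL,cv2.CHAIN_APPROX_NONE)
k=max(cs,key=cv2.contourArea);r=cv2.minAreaRect(k);b=cv2.boxPoints(r);print(b.round(0).tolist())
w=np.array([plane(c,p,.068)[:2] for p in b]);d1=w[1]-w[0];d2=w[2]-w[1];d=max(d1,d2,key=np.linalg.norm)
print("bar",w.mean(0),np.linalg.norm(d1),np.linalg.norm(d2),np.degrees(np.arctan2(d[1],d[0])))
go([*w.mean(0),.25],np.arctan2(d[1],d[0]))
E
python3 bar.py pics/w7.png
```

```text
t: 9.0
eef_pos: [0.5512, -0.2589, 0.2474]
ee_rot: [3.138, 0.001, -1.48]
force: [0.5, 0.3, 0.3]
width: 0.0568
t: 9.42
eef_pos: [0.5512, -0.2586, 0.2476]
ee_rot: [3.138, -0.001, -2.104]
force: [0.2, 0.5, -0.1]
width: 0.0565
t: 9.83
eef_pos: [0.5518, -0.2587, 0.2491]
ee_rot: [3.141, -0.0, -2.208]
force: [0.0, -0.1, -0.5]
width: 0.057
[[2.0, 238.0], [91.0, 169.0], [141.0, 233.0], [51.0, 302.0]]
bar [ 0.72943981 -0.35840743] 0.10023570407990724 0.06214244551203489 177.906751546189
t 9.88 at [ 0.5519 -0.2587  0.2493] [ 3.141 -0.    -2.209] slide [-0.0513 -0.4041 -0.0016] mm [ -25.7 -202.    -0.8] width 0.0572 F [-0.3 -0.   0.1]
turn z 0.1543 deg 55.5
```

View pics/w7.png

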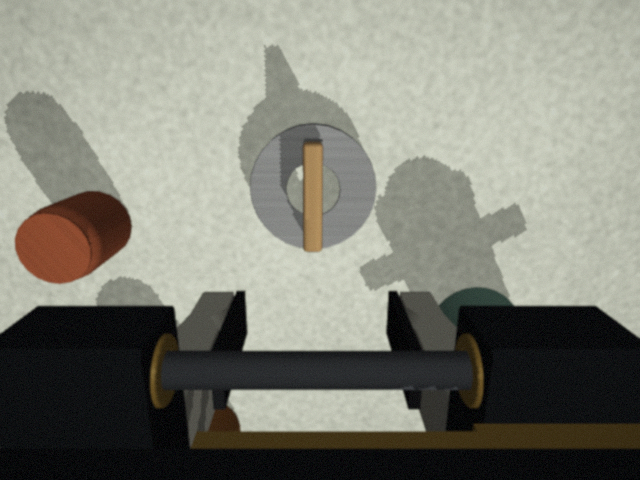

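The mask picked up the red jar. The bar itself is at (304..322, 141..251), nearly along the tool's x axis. I'll restrict the mask to it.

```bash
sed -i 's/m\[300:\]=0/m[300:]=0;m[:,:240]=0;m[:,420:]=0/' bar.py; python3 bar.py pics/w8.png
```

```text
[[303.0, 142.0], [322.0, 142.0], [322.0, 250.0], [303.0, 250.0]]
bar [ 0.54965186 -0.26591838] 0.014668626695050787 0.08841075201634269 53.66372928054213
t 9.93 at [ 0.5519 -0.2587  0.2495] [ 3.141 -0.    -2.209] slide [ 0.0143 -0.005  -0.001 ] mm [ 7.1 -2.5 -0.5] width 0.0571 F [-0.2 -0.6 -0.2]
turn z 0.4993 deg 179.8
```

```bash
python3 -m crank '[{"turn":[0,0,0],"slide":[0.014,-0.005,0.1],"fingers":0.3},{"turn":[0,0,0],"slide":[0.014,-0.005,0.2],"fingers":0.3},{"turn":[0,0,0],"slide":[0.014,-0.005,0.3],"fingers":0.3},{"turn":[0,0,0],"slide":[0.014,-0.005,0.32],"fingers":0.3},{"turn":[0,0,0],"slide":[0.014,-0.005,0.32],"fingers":0.3}]' 60
python3 -m crank '[{"turn":[0,0,0],"slide":[0,0,0],"fingers":0.3},{"turn":[0,0,0],"slide":[0,0,0],"fingers":0.3},{"turn":[0,0,0],"slide":[0,0,0],"fingers":0.3}]'
python3 bar.py pics/w9.png
```

```text
t: 10.35
eef_pos: [0.5449, -0.2646, 0.0824]
ee_rot: [3.131, -0.004, -2.212]
force: [-1.2, 0.7, -0.1]
width: 0.0571
t: 10.6
eef_pos: [0.5518, -0.2663, 0.0927]
ee_rot: [-3.137, 0.002, -2.21]
force: [-0.2, 0.7, 1.5]
width: 0.0568
[[303.0, 186.0], [337.0, 186.0], [337.0, 299.0], [303.0, 299.0]]
bar [ 0.53774925 -0.28174753] 0.014584415252368732 0.05339031679461453 54.20462049861665
t 10.65 at [ 0.5517 -0.2662  0.0926] [-3.137e+00  2.000e-03 -2.210e+00] slide [ 0.041   0.0024 -0.3149] mm [  20.5    1.2 -157.4] width 0.0568 F [-0.5  0.  -0. ]
turn z 0.4977 deg 179.2
```

View pics/w9.png

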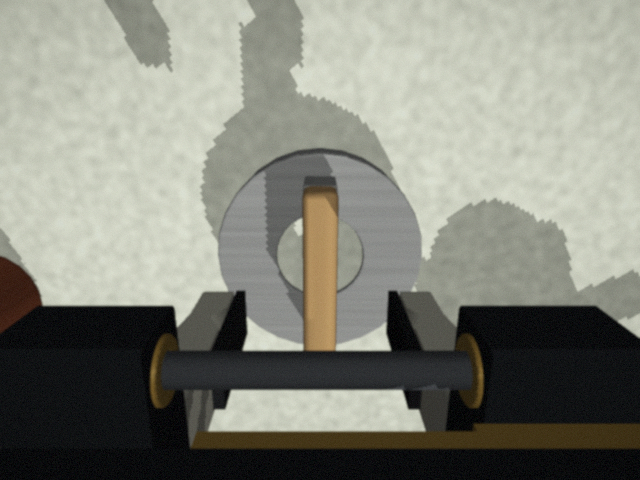

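```bash
python3 -m crank '[{"turn":[0,0,0],"slide":[0.002,0.002,0.05],"fingers":0.3},{"turn":[0,0,0],"slide":[0.002,0.002,0.08],"fingers":0.3},{"turn":[0,0,0],"slide":[0.002,0.002,0.098],"fingers":0.3},{"turn":[0,0,0],"slide":[0.002,0.002,0.098],"fingers":0},{"turn":[0,0,0],"slide":[0.002,0.002,0.098],"fingers":-0.3}]'
python3 -m crank '[{"turn":[0,0,0],"slide":[0,0,0],"fingers":-1},{"turn":[0,0,0],"slide":[0,0,0],"fingers":-1},{"turn":[0,0,0],"slide":[0,0,0],"fingers":-1},{"turn":[0,0,0],"slide":[0,0,0],"fingers":-1},{"turn":[0,0,0],"slide":[0,0,0],"fingers":-1}]' 60
python3 -m crank '[{"turn":[0,0,0],"slide":[0,0,0],"fingers":-1},{"turn":[0,0,0],"slide":[0,0,0],"fingers":-1},{"turn":[0,0,0],"slide":[0,0,0],"fingers":-1}]' 60
```

```text
t: 11.07
eef_pos: [0.5491, -0.2662, 0.0418]
ee_rot: [-3.141, 0.0, -2.21]
force: [-0.2, -0.5, 0.7]
width: 0.0488
t: 11.48
eef_pos: [0.5488, -0.2662, 0.0412]
ee_rot: [-3.141, 0.0, -2.211]
force: [2.5, -1.2, 0.7]
width: 0.0159
t: 11.73
eef_pos: [0.5488, -0.2661, 0.0412]
ee_rot: [-3.141, 0.0, -2.211]
force: [0.1, 1.2, 4.0]
width: 0.0157
```

```bash
python3 -m crank '[{"turn":[0,0,0],"slide":[0,0,-0.05],"fingers":-1},{"turn":[0,0,0],"slide":[0,0,-0.12],"fingers":-1},{"turn":[0,0,0],"slide":[0,0,-0.19],"fingers":-1},{"turn":[0,0,0],"slide":[0,0,-0.26],"fingers":-1},{"turn":[0,0,0],"slide":[0,0,-0.33],"fingers":-1}]'
python3 -m crank '[{"turn":[0,0,0],"slide":[0,0,-0.07],"fingers":-1},{"turn":[0,0,0],"slide":[0,0,-0.07],"fingers":-1},{"turn":[0,0,0],"slide":[0,0,-0.07],"fingers":-1},{"turn":[0,0,0],"slide":[0,0,-0.07],"fingers":-1},{"turn":[0,0,0],"slide":[0,0,-0.07],"fingers":-1}]'
python3 bar.py pics/w10.png
python3 -c "
from h import *
go([.5055,-.044,.24],np.radians(-12.7+78-180))"
```

```text
t: 12.15
eef_pos: [0.5474, -0.2657, 0.2064]
ee_rot: [3.14, -0.0, -2.211]
force: [1.8, -0.1, -1.8]
width: 0.0154
t: 12.57
eef_pos: [0.5473, -0.2656, 0.2386]
ee_rot: [3.138, -0.001, -2.211]
force: [0.4, -0.8, -2.9]
width: 0.0155
[[293.0, 220.0], [340.0, 220.0], [340.0, 299.0], [293.0, 299.0]]
bar [ 0.57162941 -0.23093327] 0.037139005335033955 0.06869901577109197 54.252172690358115
t 12.62 at [ 0.5474 -0.2657  0.2386] [ 3.138e+00 -1.000e-03 -2.211e+00] slide [-0.0847  0.0027 -0.0228] mm [-42.4   1.4 -11.4] width 0.0157 F [ 1.1  0.3 -3.8]
turn z 0.4974 deg 179.1
t 12.62 at [ 0.5474 -0.2657  0.2386] [ 3.138e+00 -1.000e-03 -2.211e+00] slide [-0.3055  0.3321 -0.002 ] mm [-152.8  166.    -1. ] width 0.0157 F [ 1.1  0.3 -3.8]
turn z -0.0333 deg -12.0
```

View pics/w10.png

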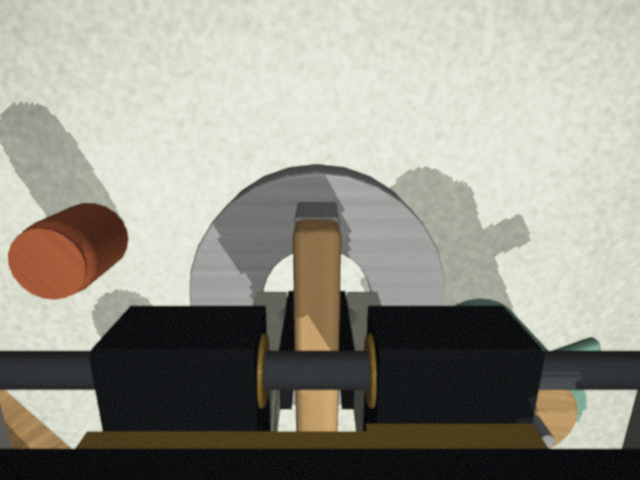

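Run:
```python
from h import *
c=get_calibration("wrist");s=get_state();y=s["ee_rot"][2]
for uv in[(317,219),(317,223)]:
    p=plane(c,uv,s["eef_pos"][2]+.0268);d=(p-s["eef_pos"])[:2]
    print(d@[np.cos(y),np.sin(y)],d@[np.sin(y),-np.cos(y)])
```

```text
0.04696673147585752 0.0006806799910566769
0.0456533169966367 0.0006810714629912637
```

```bash
python3 -m crank '[{"turn":[0,0,-0.033],"slide":[-0.307,0.331,0],"fingers":-1},{"turn":[0,0,-0.033],"slide":[-0.307,0.331,0],"fingers":-1},{"turn":[0,0,-0.033],"slide":[-0.307,0.331,0],"fingers":-1},{"turn":[0,0,-0.033],"slide":[-0.307,0.331,0],"fingers":-1},{"turn":[0,0,-0.033],"slide":[-0.307,0.331,0],"fingers":-1}]'
python3 -m crank '[{"turn":[0,0,0],"slide":[0,0,0],"fingers":-1},{"turn":[0,0,0],"slide":[0,0,0],"fingers":-1}]'
python3 -c "
from h import *
go([.506,-.0428,.24],np.radians(-12.7+78-180))"
```

```text
t: 13.03
eef_pos: [0.5092, -0.0598, 0.2393]
ee_rot: [3.14, -0.001, -2.004]
force: [1.6, -0.0, -1.6]
width: 0.0154
t: 13.2
eef_pos: [0.5098, -0.059, 0.2399]
ee_rot: [3.14, -0.001, -1.999]
force: [-0.2, -0.6, -2.0]
width: 0.0151
t 13.2 at [ 0.5098 -0.059   0.2399] [ 3.140e+00 -1.000e-03 -1.999e+00] slide [-0.0262  0.0204 -0.0001] mm [-13.1  10.2  -0.1] width 0.0151 F [-0.2 -0.6 -2. ]
turn z 0.0004 deg 0.2
```

```bash
python3 -m crank '[{"turn":[0,0,0],"slide":[-0.026,0.02,0],"fingers":-1},{"turn":[0,0,0],"slide":[-0.026,0.02,0],"fingers":-1},{"turn":[0,0,0],"slide":[-0.026,0.02,0],"fingers":-1},{"turn":[0,0,0],"slide":[-0.026,0.02,0],"fingers":-1},{"turn":[0,0,0],"slide":[-0.026,0.02,0],"fingers":-1}]'
python3 -m crank '[{"turn":[0,0,0],"slide":[0,0,0],"fingers":-1},{"turn":[0,0,0],"slide":[0,0,0],"fingers":-1}]'
python3 - <<'E'
from h import *
im=grab_frame("scene")[:,:,::-1].copy();cv2.imwrite("pics/s11.png",cv2.resize(im[100:300,200:440],None,fx=3,fy=3,interpolation=2))
go([.506,-.0428,.24],np.radians(-12.7+78-180))
E
```

```text
t: 13.62
eef_pos: [0.5069, -0.0461, 0.2403]
ee_rot: [3.141, -0.001, -2.005]
force: [-0.5, -0.7, -2.5]
width: 0.0156
t: 13.78
eef_pos: [0.5069, -0.0458, 0.2405]
ee_rot: [3.141, -0.0, -2.005]
force: [0.2, 0.3, -3.5]
width: 0.0156
t 13.83 at [ 0.5069 -0.0457  0.2406] [ 3.141 -0.    -2.004] slide [-0.0045  0.0041  0.0012] mm [-2.3  2.   0.6] width 0.0153 F [-0.1 -0.3 -2.6]
turn z -0.0004 deg -0.1
```

View pics/s11.png

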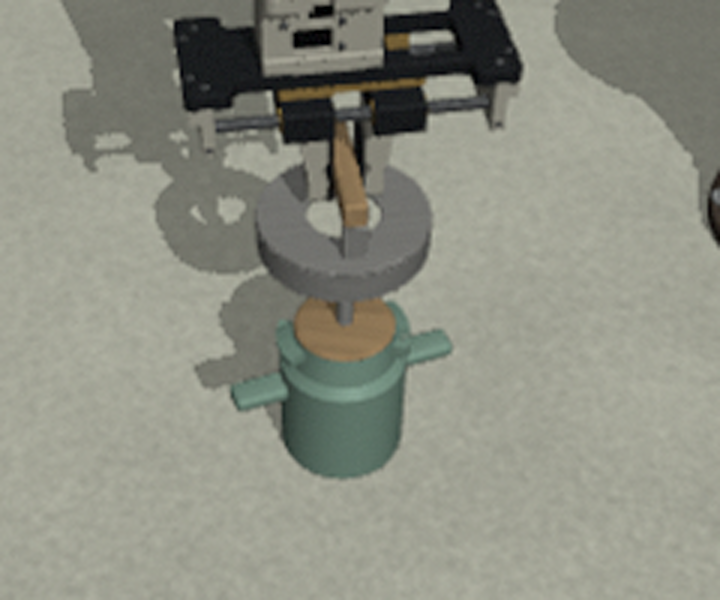

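The ring is level above the disc and canister, so I'll lower it.

```bash
python3 -m crank '[{"turn":[0,0,0],"slide":[-0.004,0.0035,0.03],"fingers":-1},{"turn":[0,0,0],"slide":[-0.004,0.0035,0.06],"fingers":-1},{"turn":[0,0,0],"slide":[-0.004,0.0035,0.09],"fingers":-1},{"turn":[0,0,0],"slide":[-0.004,0.0035,0.1],"fingers":-1},{"turn":[0,0,0],"slide":[-0.004,0.0035,0.1],"fingers":-1}]'
python3 -m crank '[{"turn":[0,0,0],"slide":[0,0,0.01],"fingers":-1},{"turn":[0,0,0],"slide":[0,0,0.02],"fingers":-1},{"turn":[0,0,0],"slide":[0,0,0.03],"fingers":-1},{"turn":[0,0,0],"slide":[0,0,0.04],"fingers":-1},{"turn":[0,0,0],"slide":[0,0,0.05],"fingers":-1}]'
python3 -c "
from h import *
go([.506,-.0428,.1432],np.radians(-12.7+78-180))"
```

```text
t: 14.25
eef_pos: [0.5053, -0.0429, 0.1895]
ee_rot: [3.14, -0.002, -2.004]
force: [0.2, -0.2, -2.8]
width: 0.015
t: 14.67
eef_pos: [0.5062, -0.0426, 0.1654]
ee_rot: [-3.141, 0.0, -2.004]
force: [0.4, -0.2, -1.5]
width: 0.0156
t 14.67 at [ 0.5062 -0.0426  0.1654] [-3.141  0.    -2.004] slide [0.0005 0.0002 0.0445] mm [ 0.3  0.1 22.2] width 0.0156 F [ 0.4 -0.2 -1.5]
turn z -0.0003 deg -0.1
```

```bash
python3 -m crank '[{"turn":[0,0,0],"slide":[0,0,0.01],"fingers":-1},{"turn":[0,0,0],"slide":[0,0,0.018],"fingers":-1},{"turn":[0,0,0],"slide":[0,0,0.026],"fingers":-1},{"turn":[0,0,0],"slide":[0,0,0.034],"fingers":-1},{"turn":[0,0,0],"slide":[0,0,0.04],"fingers":-1}]'
python3 -m crank '[{"turn":[0,0,0],"slide":[0,0,0.003],"fingers":-1},{"turn":[0,0,0],"slide":[0,0,0.006],"fingers":-1},{"turn":[0,0,0],"slide":[0,0,0.006],"fingers":-1}]'
python3 -c "
from h import *
go([.506,-.0428,.1432],np.radians(-12.7+78-180))"
```

```text
t: 15.08
eef_pos: [0.5061, -0.0426, 0.1452]
ee_rot: [3.141, -0.0, -2.004]
force: [-0.6, -0.2, -2.2]
width: 0.0151
t: 15.33
eef_pos: [0.5062, -0.0427, 0.1431]
ee_rot: [-3.141, -0.0, -2.003]
force: [-1.4, -0.9, 0.1]
width: 0.0158
t 15.33 at [ 0.5062 -0.0427  0.1431] [-3.141 -0.    -2.003] slide [ 0.0004  0.0003 -0.0002] mm [ 0.2  0.1 -0.1] width 0.0158 F [-1.4 -0.9  0.1]
turn z -0.0002 deg -0.1
```

```bash
python3 -m crank '[{"turn":[0,0,0.015],"slide":[0.0005,-0.0005,0],"fingers":-1},{"turn":[0,0,0.03],"slide":[0.0005,-0.0005,0],"fingers":-1},{"turn":[0,0,0.045],"slide":[0.0005,-0.0005,0],"fingers":-1},{"turn":[0,0,0.06],"slide":[0.0005,-0.0005,0],"fingers":-1},{"turn":[0,0,0.075],"slide":[0.0005,-0.0005,0],"fingers":-1}]'
python3 -c "
from h import *
s=get_state();print(s['moment'].round(2));go([.5063,-.0435,.1432],np.radians(-12.7-180))"
```

```text
t: 15.75
eef_pos: [0.5068, -0.0429, 0.1431]
ee_rot: [-3.141, 0.001, -2.479]
force: [0.2, -0.4, -1.1]
width: 0.0151
[ 0.02 -0.1   0.03]
t 15.75 at [ 0.5068 -0.0429  0.1431] [-3.141e+00  1.000e-03 -2.479e+00] slide [ 0.0014 -0.0003 -0.0002] mm [ 0.7 -0.1 -0.1] width 0.0151 F [ 0.2 -0.4 -1.1]
turn z 0.1407 deg 50.7
```

```bash
python3 -m crank '[{"turn":[0,0,0.015],"slide":[0.0005,-0.0005,0],"fingers":-1},{"turn":[0,0,0.03],"slide":[0.0005,-0.0005,0],"fingers":-1},{"turn":[0,0,0.045],"slide":[0.001,-0.0005,0],"fingers":-1},{"turn":[0,0,0.06],"slide":[0.001,-0.0005,0],"fingers":-1},{"turn":[0,0,0.075],"slide":[0.001,-0.0005,0],"fingers":-1}]'
python3 -c "
from h import *
s=get_state();print(s['moment'].round(2));go([.5065,-.044,.1432],np.radians(-12.7-180))"
```

```text
t: 16.17
eef_pos: [0.5065, -0.0435, 0.1431]
ee_rot: [-3.141, 0.001, -2.95]
force: [0.9, -0.2, -1.1]
width: 0.0155
[-0.01 -0.12 -0.01]
t 16.17 at [ 0.5065 -0.0435  0.1431] [-3.141e+00  1.000e-03 -2.950e+00] slide [ 0.0002 -0.001  -0.0001] mm [ 0.1 -0.5 -0.1] width 0.0155 F [ 0.9 -0.2 -1.1]
turn z 0.0657 deg 23.7
```

```bash
python3 -m crank '[{"turn":[0,0,0.015],"slide":[0,0,0],"fingers":-1},{"turn":[0,0,0.03],"slide":[0,0,0],"fingers":-1},{"turn":[0,0,0.045],"slide":[0,0,0],"fingers":-1},{"turn":[0,0,0.06],"slide":[0,0,0],"fingers":-1},{"turn":[0,0,0.068],"slide":[0,0,0],"fingers":-1}]'
python3 -m crank '[{"turn":[0,0,0],"slide":[0,0,0],"fingers":-1},{"turn":[0,0,0],"slide":[0,0,0],"fingers":-1}]'
python3 - <<'E'
from h import *
s=get_state();print(s['moment'].round(2));go([.5065,-.044,.1432],np.radians(-12.7-180))
for n in("scene","top"):
    im=grab_frame(n)[:,:,::-1].copy();cv2.imwrite(f"pics/{n}12.png",im)
im=cv2.imread("pics/scene12.png");cv2.imwrite("pics/s12.png",cv2.resize(im[100:300,200:440],None,fx=3,fy=3,interpolation=2))
E
```

```text
t: 16.58
eef_pos: [0.5065, -0.0435, 0.1431]
ee_rot: [3.141, 0.001, 2.905]
force: [-0.0, -0.2, -0.9]
width: 0.0156
t: 16.75
eef_pos: [0.5065, -0.0434, 0.1431]
ee_rot: [3.141, 0.001, 2.912]
force: [0.0, 0.5, 1.1]
width: 0.0155
[ 0.01 -0.13 -0.04]
t 16.75 at [ 0.5065 -0.0434  0.1431] [3.141e+00 1.000e-03 2.912e+00] slide [-0.0003 -0.0011 -0.0001] mm [-0.1 -0.6 -0.1] width 0.0155 F [0.  0.5 1.1]
turn z -0.0013 deg -0.5
```

View pics/s12.png

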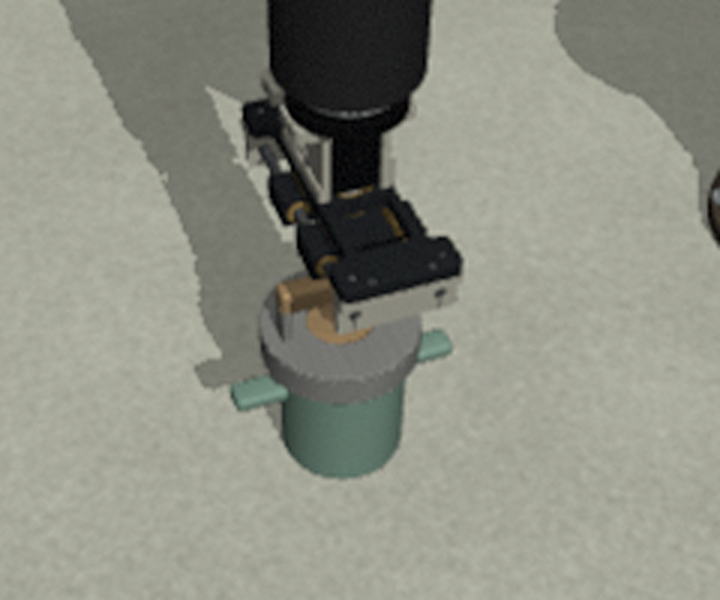

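The ring is down, with its bar along the ears. I'll open the fingers, retreat straight up and check.

```bash
python3 -m crank '[{"turn":[0,0,0],"slide":[0,0,0],"fingers":0},{"turn":[0,0,0],"slide":[0,0,0],"fingers":0},{"turn":[0,0,0],"slide":[0,0,0],"fingers":0},{"turn":[0,0,0],"slide":[0,0,0],"fingers":0},{"turn":[0,0,0],"slide":[0,0,0],"fingers":0}]'
python3 -m crank '[{"turn":[0,0,0],"slide":[0,0,-0.04],"fingers":0},{"turn":[0,0,0],"slide":[0,0,-0.1],"fingers":0},{"turn":[0,0,0],"slide":[0,0,-0.2],"fingers":0},{"turn":[0,0,0],"slide":[0,0,-0.24],"fingers":0},{"turn":[0,0,0],"slide":[0,0,-0.24],"fingers":0}]'
python3 -m crank '[{"turn":[0,0,0],"slide":[0,0.3,0],"fingers":0},{"turn":[0,0,0],"slide":[0,0.3,0],"fingers":0},{"turn":[0,0,0],"slide":[0,0.3,0],"fingers":0},{"turn":[0,0,0],"slide":[0,0.3,0],"fingers":0},{"turn":[0,0,0],"slide":[0,0.3,0],"fingers":0}]'
python3 -m crank '[{"turn":[0,0,0],"slide":[0,0,0],"fingers":0},{"turn":[0,0,0],"slide":[0,0,0],"fingers":0},{"turn":[0,0,0],"slide":[0,0,0],"fingers":0}]'
python3 - <<'E'
from h import *
import pickle
pickle.dump(get_calibration("wrist"),open("w13.pkl","wb"))
for n in("wrist","scene","top"):
    im=grab_frame(n)[:,:,::-1].copy();cv2.imwrite(f"pics/{n}13.png",im)
a=cv2.imread("pics/scene13.png");b=cv2.imread("pics/top13.png")
cv2.imwrite("pics/c13.png",np.hstack([cv2.resize(a[170:290,260:380],(400,400),interpolation=2),cv2.resize(b[200:320,290:410],(400,400),interpolation=2)]))
go([0,0,0])
E
```

```text
t: 17.27
eef_pos: [0.506, -0.0435, 0.1427]
ee_rot: [-3.142, -0.0, 2.91]
force: [-0.2, 0.2, 0.0]
width: 0.0416
t: 17.68
eef_pos: [0.509, -0.0435, 0.2694]
ee_rot: [3.139, 0.01, 2.911]
force: [1.2, 0.2, -0.3]
width: 0.0438
t: 18.1
eef_pos: [0.5414, 0.1065, 0.262]
ee_rot: [3.141, -0.0, 2.913]
force: [-0.2, -0.9, 0.6]
width: 0.0439
t: 18.35
eef_pos: [0.5402, 0.1018, 0.2627]
ee_rot: [-3.141, -0.0, 2.909]
force: [0.7, 0.0, 0.3]
width: 0.0438
t 18.5 at [0.5404 0.1016 0.2629] [3.141 0.    2.909] slide [ 1.0048 -0.4473  0.5255] mm [ 502.4 -223.6  262.7] width 0.0438 F [ 0.1  0.2 -0.1]
```

View pics/c13.png

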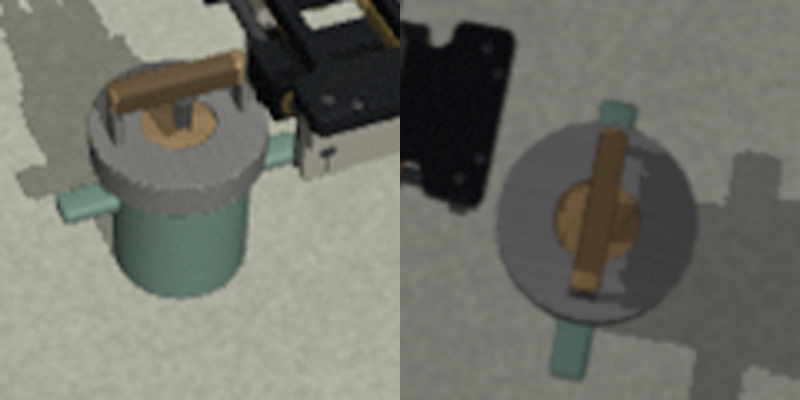

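View pics/wrist13.png

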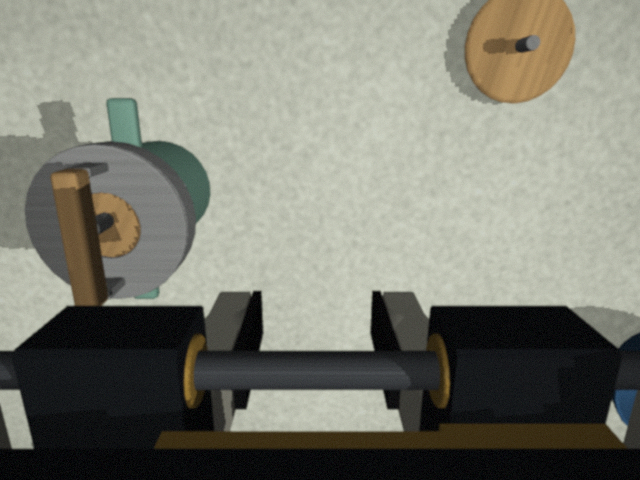

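Run:
```python
from h import *
c=get_calibration("top")
a=plane(c,(353.9,239),.17);b=plane(c,(345.2,281.5),.17)
print((a+b)/2,np.linalg.norm(a-b),np.degrees(np.arctan2(*(a-b)[[1,0]])))
cs=get_calibration("scene")
# bar ends triangulated height: scene crop scale 3.333
for u,v,p in(((260+107/3.333,170+100/3.333),(290+228/3.333*0+ (613-400)/3.333,200+130/3.333),0),):
    pass
im=cv2.imread("pics/top13.png");hsv=cv2.cvtColor(im,cv2.COLOR_BGR2HSV);m=cv2.inRange(hsv,(8,80,60),(22,255,255));m[:,:140]=0;m[:280]=0;m[340:]=0;m[:,230:]=0
k=max(cv2.findContours(m,0,1)[0],key=cv2.contourArea);print("wide",cv2.fitEllipse(cv2.convexHull(k)))
```

```text
[ 0.51177386 -0.04550927  0.17      ] 0.07894382668062667 -13.60196219716827
wide ((179.81393432617188, 303.78277587890625), (43.964229583740234, 45.95802307128906), 43.097476959228516)
```

```bash
python3 -c "
from station import *
job_done()"
```

```text
the job is handed in; nothing more can be done
```

The canister is closed and locked, and I handed the job in at about 18.5 s of the 59 s allowed; no verdict was reported.

**What I did:** I set the smaller disc in the mouth. I then lowered the ring over it with its bar about 78° anticlockwise of the ears, turned it about 78° clockwise, released it and backed away.

**Last checks:**
- **Disc:** it made contact and released at the seated height (gripper tip at 126 mm, 126.5 mm expected). In the pictures it lies level on the rim with its knob up.
- **Ring:** the gripper tip was at 143.1 mm when the ring came down, against 143.2 mm expected, and stayed there through the turn.
- **Bar:** it measures -13.6° against the ears at about -12.7°, well inside the 17° limit.
- **Wider disc:** its centre in the top view is at (179.8, 303.8) both before and after, so it has not moved.
- **Gripper:** it was open and clear of everything.

**Disagreements:**
- **Camera offset:** the fixed cameras and the wrist camera disagreed by 3–6 mm. I relied on the wrist camera, which agreed with the gripper's own position.
- **Final bar picture:** the top-view estimate put the bar centre about 6 mm off the canister axis. It measured the bar as only 79 mm of its 90 mm because I picked one end short, so I trusted the grasp position, which put it about 1–2 mm off.
- **Stop not reached:** I did not turn the ring as far as its stop. "Locked" rests on the bar lining up with the ears and the ring being fully down.

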